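Put the chasing tools away in the lever-clamped tool cradle

TASK

Put the chasing tools away: swing the cradle's clamp lever fully up and over, lift the loose cover off and set it down flat on the table beside the cradle, then lay every chasing tool that is on the table in a slot of its own, across both rails and about centred lengthwise. Then put the cover back down squarely in its seat and swing the clamp lever fully shut over it. Leave the pencil and the tape roll where they are.

Things in the scene. Friction and masses are not known exactly. Their poses are not given: they have to be found in the camera images.
- tool_cradle: Tool cradle fixed to the table: wooden base 130 x 176 x 8 mm. Origin: centre of its underside. x runs along the stored tools, from the lever handle to the hinge (roughly away from the robot); y crosses the slots. Aluminium rails 12 mm thick stand at x = -26 and +26 mm (40 mm free between them, open down to 8 mm above the table), ridges up to 32 mm above the table between the slots; end stops 31 mm high, inner faces at x = +-57 mm.
- cover_seat (a point): Centre of the cover's seat, 34 mm above the table over the cradle's middle; axes as the cradle's. End walls at cradle y = +-77 mm carry the cover; four steel corner pins and two rounded end lips, up to 40 mm above the table, surround it with 4 mm of play each way. Off the cradle, the cover has room on the free table to the cradle's left, beyond the tools and right of the vice (centre near world x 0.56, y -0.10).
- slot1 (a point): Middle of the first slot, on its floor: cradle y = -48 mm, midway between the rails, 22 mm above the table; axes as the cradle's. A tool lies in it along cradle x, across both rails. The floor is 12 mm wide between 45-degree ridges.
- slot2 (a point): The same of the second slot, cradle y = -16 mm.
- slot3 (a point): The same of the third slot, cradle y = +16 mm.
- slot4 (a point): The same of the fourth slot, cradle y = +48 mm.
- lever_hinge (a point): Hinge axis of the clamp lever, at x = +70, y = +48 mm in the cradle's frame, 44.5 mm above the table. The axis is parallel to the cradle's y axis.
- lever_handle (a point): Middle of the lever's handle, a black round bar 12 mm thick, 76 mm long along cradle y, on a steel arm 10 mm wide. Pinch either half across the bar, 21 mm from the middle (the half at greater cradle y is farther from the cover's grip); it can turn between the fingers. Shut, it lies 122 mm from the hinge towards cradle -x and 21 mm above the hinge axis. Its axes turn with the lever.
- clamp_lever (a joint): Angle of the clamp lever, rad: 0 shut (arm level, 1 mm above the seated cover), growing as the handle swings up and over, away from the robot; 1.57 puts the arm upright; stop at 1.85, leaning back, fully open. Stiff hinge (0.18 N m): it stays where it is left.
- cover: Loose cover, 0.1 to 0.15 kg: clear acrylic plate with wooden ends, 80 x 156 x 6 mm, with an upright wooden grip on top, 50 mm long (along its x), 12 mm thick (along its y), 26 mm tall, its top 32 mm above the underside. Origin: centre of the underside; z up. Starts seated under the shut lever, its axes along the cradle's. May go back either way round.
- chasing_tool_a: Steel chasing tool 92x7x7 mm, a plain tapered punch, about 35 g, lying on the table if present (two to four of the four tools are there; absent ones read None). Origin: centre of its underside as it first lies (it can roll); x along its length, z towards its axis.
- chasing_tool_b: Steel chasing tool 98x8x8 mm, a plain tapered punch, about 35 g, lying on the table if present (two to four of the four tools are there; absent ones read None). Origin: centre of its underside as it first lies (it can roll); x along its length, z towards its axis.
- chasing_tool_c: Steel chasing tool 90x8x8 mm, a plain tapered punch, about 35 g, lying on the table if present (two to four of the four tools are there; absent ones read None). Origin: centre of its underside as it first lies (it can roll); x along its length, z towards its axis.
- chasing_tool_d: Steel chasing tool 98x8x8 mm, a plain tapered punch, about 35 g, lying on the table if present (two to four of the four tools are there; absent ones read None). Origin: centre of its underside as it first lies (it can roll); x along its length, z towards its axis.
- pencil: Bystander, to be left alone: pencil, 167 x 7 mm, lying on the table. Origin: centre of its underside.
- tape_roll: Bystander, to be left alone: roll of green masking tape, 98 mm across, 18 mm high. Origin: centre of its underside.
Mind the look-alikes: they are no part of the job. What is shaped like the chasing_tool_b but blue is not meant.

How it is judged:
By the outcome, as a careful person would: the job done as asked, in the order asked, and still so for the second after the job is handed in, with the robot touching nothing.
Of chasing_tool_a, chasing_tool_b, chasing_tool_c, chasing_tool_d only 2 to 4 are there at a start; the rules pass over those that are not, and their reading is None.
At some moment in a run one of chasing_tool_a, chasing_tool_b, chasing_tool_c, chasing_tool_d may be knocked a few centimetres aside while the robot is not near it.
Once in a run the grip may slacken for a moment while it holds something.
It also fails if it takes over 210 s, if anything falls off the work surface, if the arm or the gripper's body presses on something with over 40 N, if the wrist force passes 120 N, or if a joint passes its speed limit or range.

ROBOT

A 7-joint arm with a two-finger parallel gripper is mounted at the origin on a cart in front of the work surface, level with it; the furniture and walls round the work are solid. World frame = base frame: x ahead of the robot, y to its left, z up, the work surface at z = 0. Lengths are in mm, angles in rad, forces in N, time in s.
With the tool pointing down it reaches from about 400 to 925 mm from the base axis. Payload 4.1 kg.
Tool frame: the origin (TCP) lies at the very end of the fingers, on their centre line; the grasp point (between the pads) lies 19 mm behind it; z points along the fingers, y is the line along which they close (so a half turn about z gives the same grasp; the last joint's range is limited). The gripper opens to 85 mm and grips with 20 to 120 N. Pads are 22 mm wide; open, the fingers measure 114 mm over their backs; the gripper's body (76 mm by 85 mm) begins 54 mm behind the grasp point. The pads swing forward as they close: fully open they stand 13 mm farther back than shut.
Start: joints at [1.228, 0.398, 0.045, 1.537, -0.019, 1.207, -0.051], TCP at [156.94, -630.804, 231.347] pointing down, gripper open.
Joint ranges: [-2.82, 2.82], [-0.49, 2.23], [-1.37, 1.46], [0, 2.46], [-1.36, 4.5], [0.23, 2], [-2.94, 2.94]. Speed limits (rad/s): [2.57, 2.57, 3.14, 3.14, 3.14, 3.14, 3.14].

INTERFACE

Orientations are given as a unit quaternion [w, x, y, z].
In Python, from plant import readout, capture, job gives the robot as it stands. The module is installed in compiled form; this text tells all that it offers.
- The arm moves only by the tool servo_tool, never from a script. Its argument "increments" is a list of rows, each a list of 6 numbers: the shift along the tool's x, y, z in mm, then the turn, a rotation vector about the tool's x, y, z in rad. In form: [[x, y, z, wx, wy, wz], ...]. A call has 1 to 10 rows; each row is the pose to reach, as a shift and turn from the pose commanded when the call began, along the tool's axes at that moment; what a row does not reach only later rows make up. A row lasts 1/8 s, in which the tool goes at most 62.5 mm and 10.7 degrees, less where a joint would pass 70% of its speed; a pose out of reach is approached as far as the arm can. A call with a gripper value outside its range is refused whole. "hand" is the opening in per cent of the stroke, from 0 (shut) to 100 (fully open), set as the call begins (left out, the last holds). The fingers move at their own pace and stop on an object; "squeeze" is the grip in N (left out, the last holds). Time passes only in rows, so rows that repeat a pose let the fingers close. It gives the time, the measured TCP pose, the force, the opening and the grip force at its end, in the units of the state.
- readout.get_obs(): the state, without advancing time (a new reading comes with each control period).
- capture(name): name is "side" or "top"; returns a dict with "frame" (420x560x3 uint8, blue, green, red), "fov_y" (degrees; the focal length in pixels is half the picture's height over the tangent of half this angle, whatever the lens; pixels are square), "cx", "cy" (the principal point, pixels), "world_to_cam" (4x4, takes a point from world to camera coordinates). Camera axes: x right, y down, z forward; pixel columns grow to the right and rows downward; lengths in mm; the calibration is good to about 2 mm. A picture is of the moment at which its call begins. There is no depth.
- job.finish_job(): hands the job in; it is judged then, once.
The state is a dict: "time_s": time; "q": joint angles; "joint_velocities": joint speeds; "effort": joint torques, N m; "position": TCP position; "tool_rot": TCP orientation; "force": force on the tool from outside, world axes, zero at the start; "moment": the same for the moment, N m; "gripper_width": finger opening in mm; "grip_force": force on a finger pad.
Only numpy, scipy, OpenCV 4.12 (cv2) and the standard library are available. Lean on these libraries where they do the work, as an engineer would, in place of code of your own. Each camera call takes 0.05 s, during which the arm holds its last target. There are 200 camera calls.

## Working session

There is one attempt and no reset: what is moved stays moved. The work goes in short steps, Python scripts to look and compute and a tool call to move; the robot and the scene stay as the last step left them, time stands still between calls to the robot, and variables do not carry over. Pictures are saved under pics/ and viewed, at most 14 in all, crops included, and the job is handed in when it is done.

Besides the shell and the picture viewer there is one more tool, called by a JSON object that holds its "fn" and its "kwargs", one argument or row to a line. servo_tool: Moves the arm, as the interface text tells. Its arguments: {"type":"object","properties":{"increments":{"type":"array","items":{"type":"array","items":{"type":"number"}}},"hand":{"type":"number"},"squeeze":{"type":"number"}},"required":["increments"]}

```bash
mkdir -p pics; cat > h.py <<'E'
import numpy as np, cv2
from plant import readout, capture, job
from scipy.spatial.transform import Rotation as R
def cap(n,f=None):
    c=capture(n)
    np.savez(f'last_{n}.npz',**{k:c[k] for k in c})
    if f: cv2.imwrite('pics/'+f,c['frame'])
    return c
def load(n): return dict(np.load(f'last_{n}.npz'))
def K(c): 
    f=210/np.tan(np.radians(float(c['fov_y']))/2); return f,float(c['cx']),float(c['cy'])
def proj(c,p):
    f,cx,cy=K(c); p=np.atleast_2d(p); q=(c['world_to_cam']@np.c_[p,np.ones(len(p))].T).T
    return np.c_[cx+f*q[:,0]/q[:,2],cy+f*q[:,1]/q[:,2]]
def at(c,uv,z):
    f,cx,cy=K(c); M=np.linalg.inv(c['world_to_cam']); o=M[:3,3]
    d=M[:3,:3]@np.array([(uv[0]-cx)/f,(uv[1]-cy)/f,1]); return o+d*(z-o[2])/d[2]
def crop(c,x0,y0,x1,y1,s,f): cv2.imwrite('pics/'+f,cv2.resize(c['frame'][y0:y1,x0:x1],None,fx=s,fy=s,interpolation=cv2.INTER_CUBIC))
def st():
    o=readout.get_obs(); q=o['tool_rot']; r=R.from_quat([q[1],q[2],q[3],q[0]]); return o,np.array(o['position']),r
E
python3 - <<'E'
from h import *
a=cap('top'); b=cap('side')
cv2.imwrite('pics/a.png',cv2.resize(a['frame'],(800,600)))
cv2.imwrite('pics/b.png',cv2.resize(b['frame'],(800,600)))
for c in(a,b): print(K(c),np.linalg.inv(c['world_to_cam']).round(2))
o,p,r=st(); print(p,r.as_matrix().round(3),o['gripper_width'],o['time_s'])
E
```

```text
(np.float64(421.3704145784325), 283.5162350075234, 210.85585535268427) [[ 3.0000e-02 -9.8000e-01  1.9000e-01  3.7517e+02]
 [-1.0000e+00 -2.0000e-02  3.0000e-02 -2.0691e+02]
 [-2.0000e-02 -1.9000e-01 -9.8000e-01  8.9639e+02]
 [ 0.0000e+00  0.0000e+00  0.0000e+00  1.0000e+00]]
(np.float64(484.61060552372066), 281.18501693481335, 205.70347627357646) [[-7.9000e-01 -5.0000e-01  3.5000e-01  2.4721e+02]
 [-6.1000e-01  6.3000e-01 -4.8000e-01  2.2797e+02]
 [ 2.0000e-02 -6.0000e-01 -8.0000e-01  7.5739e+02]
 [ 0.0000e+00  0.0000e+00  0.0000e+00  1.0000e+00]]
[ 156.79617163 -630.22684412  230.37802962] [[ 0.97   0.241 -0.001]
 [ 0.241 -0.97   0.002]
 [-0.    -0.002 -1.   ]] 85.47220446066855 0.1
```

View pics/a.png

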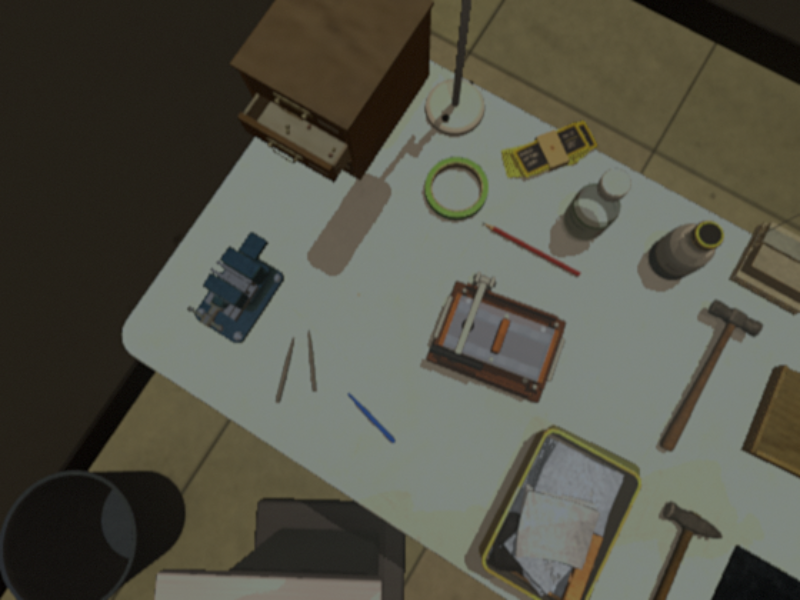

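View pics/b.png

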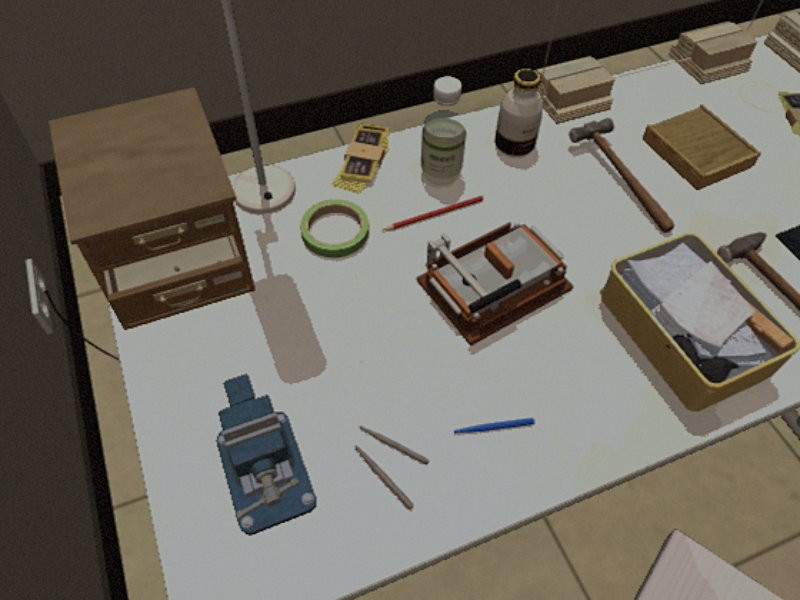

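```bash
python3 - <<'E'
from h import *
a=load('top');b=load('side')
up=lambda c,x,y,w,h,s: cv2.resize(np.clip(c['frame'][y:y+h,x:x+w]*1.5,0,255).astype('uint8'),None,fx=s,fy=s,interpolation=cv2.INTER_CUBIC)
# cradle top: 290..400x185..285 at 4 ; tools top 185..285 x 220..320 at 4 ; side cradle 285..405x150..240 at 3.6
A=up(a,295,185,110,100,5);B=up(b,290,150,110,90,5);
C=up(a,185,225,100,60,5)
cv2.imwrite('pics/c.png',np.hstack([A[:500,:400+0],B[:450,:400].copy().__class__((0,400,3),'uint8') if 0 else np.vstack([B[:300,:400],B[300:450,:400],np.zeros((50,400,3),'uint8')])]))
cv2.imwrite('pics/d.png',up(a,185,220,100,70,8))
# rough
s=.7
for n,uv,z in [('t1a',(293,340),4),('t1b',(279,401),4),('t2a',(309,332),4),('t2b',(315,390),4),('pinBL',(427,362),8),('BR',(541,401),8),('TL',(455,283),8),('TR',(565,318),8)]:
    print(n,at(a,np.array(uv)*s,z).round(1))
for n,uv,z in [('t1a',(357,448),4),('t1b',(410,506),4),('t2a',(361,428),4),('t2b',(427,462),4),('L',(420,283),8),('Bot',(473,337),8),('R',(572,285),8)]:
    print(n,at(b,np.array(uv)*s,z).round(1))
E
```

```text
t1a [482.4 -15.5   4. ]
t1b [391.8  -0.5   4. ]
t2a [495.1 -38.9   4. ]
t2b [409.2 -52.7   4. ]
pinBL [ 454.2 -216.7    8. ]
BR [ 402.  -382.9    8. ]
TL [ 574.4 -256.4    8. ]
TR [ 524.8 -420.2    8. ]
t1a [482.5 -15.1   4. ]
t1b [392.6   1.8   4. ]
t2a [494.9 -37.5   4. ]
t2b [408.  -51.1   4. ]
L [ 567.  -252.1    8. ]
Bot [ 460.8 -223.7    8. ]
R [ 401.2 -378.     8. ]
```

View pics/c.png

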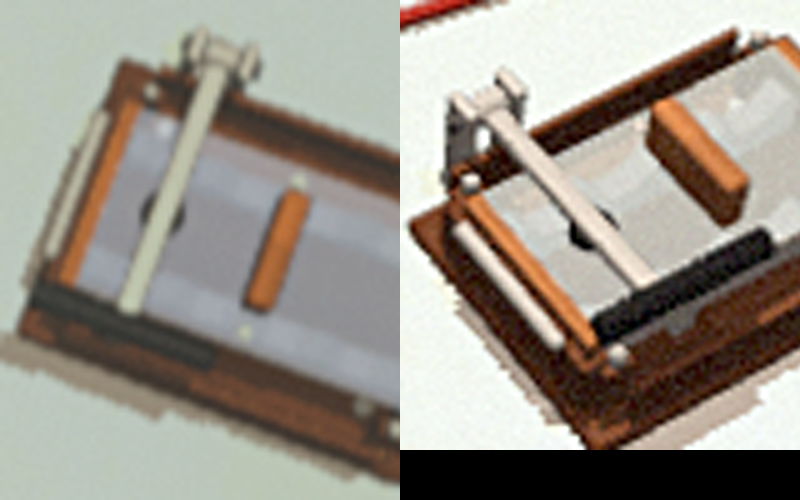

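View pics/d.png

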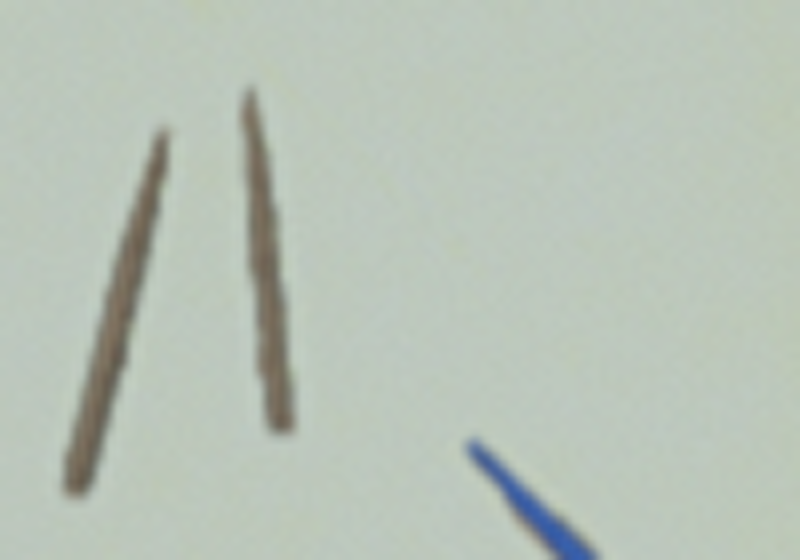

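```bash
python3 - <<'E'
from h import *
from scipy.optimize import least_squares
a=load('top');b=load('side')
T=lambda x,y:(295+x/5,185+y/5); S=lambda x,y:(290+(x-400)/5,150+y/5)
print('handle',at(a,T(122,325),66),at(b,S(683,285),66)); print('grip',at(a,T(276,245),66),at(b,S(702,142),66))
print('handle ends',at(a,T(28,293),66),at(a,T(215,355),66),at(b,S(597,330),66),at(b,S(771,237),66))
s=.7
obs=[(a,np.array(u)*s,p) for u,p in [((427,362),(-65,88,8)),((541,401),(-65,-88,8)),((455,283),(65,88,8)),((565,318),(65,-88,8))]]
obs+=[(b,np.array(u)*s,p) for u,p in [((420,283),(65,88,8)),((473,337),(-65,88,8)),((572,285),(-65,-88,8))]]
obs+=[(a,T(122,325),(-52,48,65.5)),(b,S(683,285),(-52,48,65.5))]
def w(v,p): c,s_=np.cos(v[2]),np.sin(v[2]); return [v[0]+c*p[0]-s_*p[1],v[1]+s_*p[0]+c*p[1],p[2]]
f=lambda v:np.ravel([proj(c,w(v,p))[0]-u for c,u,p in obs])
r=least_squares(f,[489,-319,-.3],x_scale=[1,1,.01],loss='soft_l1'); print(r.x,np.degrees(r.x[2]),f(r.x).reshape(-1,2).round(1).tolist())
for n,p in dict(grip=(0,0,66),handle=(-52,48,65.5),far=(-52,69,65.5),hinge=(70,48,44.5)).items(): print(n,w(r.x,p))
E
```

```text
handle [ 456.79192745 -256.22149661   66.        ] [ 456.74527796 -256.76674618   66.        ]
grip [ 490.00529734 -316.68214391   66.        ] [ 487.1744927  -317.00566914   66.        ]
handle ends [ 468.50346259 -219.00634125   66.        ] [ 445.943364   -292.75584433   66.        ] [ 469.86455812 -221.52093261   66.        ] [ 443.38868383 -294.67427391   66.        ]
[ 4.90073338e+02 -3.18695771e+02 -3.11006876e-01] -17.8193813786452 [[-0.8, -0.4], [-0.2, 0.4], [-0.7, -2.1], [1.0, -0.1], [-4.0, -3.8], [-0.1, 4.8], [1.1, -1.5], [0.4, 0.8], [0.8, 0.5]]
grip [np.float64(490.0733377736657), np.float64(-318.6957707432714), 66]
handle [np.float64(455.25682279201095), np.float64(-257.08562316568305), 65.5]
far [np.float64(461.6831874192511), np.float64(-237.0930786133316), 65.5]
hinge [np.float64(571.4039863818622), np.float64(-294.4197414763161), 44.5]
```

```bash
cat >> h.py <<'E'
C=np.array([489.8,-318.0]); YAW=-0.308
def cw(x,y,z): c,s=np.cos(YAW),np.sin(YAW); return np.array([C[0]+c*x-s*y,C[1]+s*x+c*y,z])
def rot(psi): c,s=np.cos(psi),np.sin(psi); return R.from_matrix(np.array([[c,s,0],[s,-c,0],[0,0,-1.]]))
def rows(*tg):
    o,p,r=st()
    for t,psi in tg: print(np.r_[r.inv().apply(np.array(t)-p).round(1),(r.inv()*rot(psi)).as_rotvec().round(3)].tolist())
E
python3 - <<'E'
from h import *
ps=YAW+np.pi/2
rows(((457,-245,190),ps),((463,-236.5,130),ps))
E
```

```text
[384.4, -301.3, 40.9, -0.002, -0.001, -1.019]
[392.2, -308.0, 100.9, -0.002, -0.001, -1.019]
```

{"fn": "servo_tool", "kwargs": {
  "increments": [
    [384, -301, 41, 0, 0, -1.02],
    [384, -301, 41, 0, 0, -1.02],
    [384, -301, 41, 0, 0, -1.02],
    [384, -301, 41, 0, 0, -1.02],
    [384, -301, 41, 0, 0, -1.02],
    [384, -301, 41, 0, 0, -1.02],
    [384, -301, 41, 0, 0, -1.02],
    [384, -301, 41, 0, 0, -1.02],
    [392, -308, 90, 0, 0, -1.02],
    [392, -308, 90, 0, 0, -1.02]
  ],
  "hand": 60
}}

```text
time_s: 1.35
position: [460.3, -234.9, 138.1]
tool_rot: [-0.004, 0.806, 0.592, -0.002]
force: [-0.6, -0.7, 0.9]
gripper_width: 51.4
grip_force: 0.0
```

```bash
python3 - <<'E'
from h import *
ps=YAW+np.pi/2
rows(((463,-236.5,80),ps),((463,-236.5,49),ps)); c=cap('side'); b=c
crop(c,250,60,450,260,3,'e.png')
E
```

```text
[-0.8, 3.5, 58.1, -0.008, -0.001, 0.004]
[-0.8, 3.8, 89.1, -0.008, -0.001, 0.004]
```

View pics/e.png

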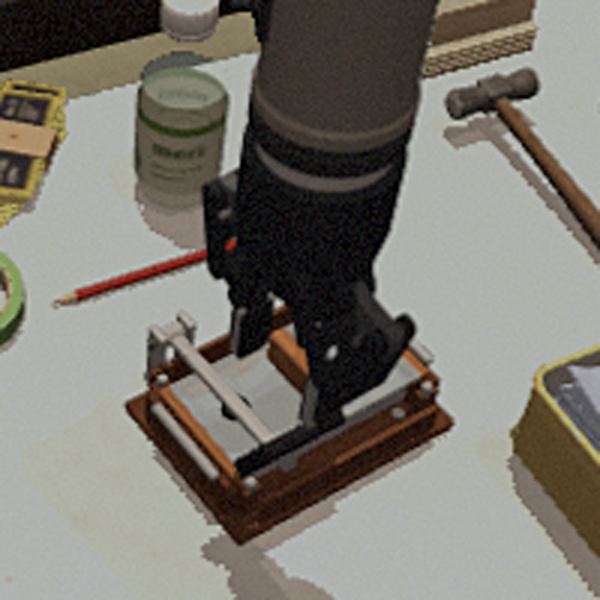

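The gripper hovers over the handle's left half (handle near crop pixel 285,445), with the fingers spanning the bar. I'll descend.

{"fn": "servo_tool", "kwargs": {
  "increments": [
    [-1, 4, 58, 0, 0, 0],
    [-1, 4, 58, 0, 0, 0],
    [-1, 4, 75, 0, 0, 0],
    [-1, 4, 89, 0, 0, 0],
    [-1, 4, 89, 0, 0, 0],
    [-1, 4, 89, 0, 0, 0]
  ]
}}

```text
time_s: 2.15
position: [466.9, -239.6, 52.9]
tool_rot: [0.001, 0.807, 0.591, 0.0]
force: [0.0, 0.6, -0.2]
gripper_width: 51.4
grip_force: 0.0
```

{"fn": "servo_tool", "kwargs": {
  "increments": [
    [0, 0, 0, 0, 0, 0],
    [0, 0, 0, 0, 0, 0],
    [0, 0, 0, 0, 0, 0],
    [0, 0, 0, 0, 0, 0],
    [0, 0, 0, 0, 0, 0],
    [0, 0, 0, 0, 0, 0]
  ],
  "hand": 0,
  "squeeze": 40
}}

```text
time_s: 2.9
position: [463.3, -238.5, 51.5]
tool_rot: [-0.003, 0.807, 0.59, -0.002]
force: [-4.6, 1.9, 2.1]
gripper_width: 10.4
grip_force: 38.9
```

```bash
python3 - <<'E'
import numpy as np
for t in np.arange(0,1.88,.0925):
    f=np.arctan2(21,-122)-t;r=np.hypot(122,21);print(round(t,3),round(122+r*np.cos(f)),-round(r*np.sin(f)-21))
E
```

```text
0.0 0 0
0.092 2 -11
0.185 6 -22
0.277 10 -33
0.37 16 -43
0.462 22 -52
0.555 29 -61
0.648 37 -69
0.74 46 -77
0.832 55 -83
0.925 65 -89
1.018 76 -94
1.11 87 -98
1.202 98 -100
1.295 109 -102
1.388 120 -103
1.48 132 -102
1.572 143 -101
1.665 154 -98
1.758 165 -95
1.85 176 -90
```

{"fn": "servo_tool", "kwargs": {
  "increments": [
    [0, 2, -11, 0, 0, 0],
    [0, 6, -22, 0, 0, 0],
    [0, 10, -33, 0, 0, 0],
    [0, 16, -43, 0, 0, 0],
    [0, 22, -52, 0, 0, 0],
    [0, 29, -61, 0, 0, 0],
    [0, 37, -69, 0, 0, 0],
    [0, 46, -77, 0, 0, 0],
    [0, 55, -83, 0, 0, 0],
    [0, 65, -89, 0, 0, 0]
  ]
}}

```text
time_s: 4.15
position: [524.1, -260.3, 143.8]
tool_rot: [-0.002, 0.808, 0.59, -0.004]
force: [-13.8, 0.9, 16.1]
gripper_width: 10.3
grip_force: 39.2
```

{"fn": "servo_tool", "kwargs": {
  "increments": [
    [0, 11, -5, 0, 0, 0],
    [0, 22, -9, 0, 0, 0],
    [0, 33, -11, 0, 0, 0],
    [0, 44, -13, 0, 0, 0],
    [0, 55, -14, 0, 0, 0],
    [0, 67, -13, 0, 0, 0],
    [0, 78, -12, 0, 0, 0],
    [0, 89, -9, 0, 0, 0],
    [0, 100, -6, 0, 0, 0],
    [0, 111, -1, 0, 0, 0]
  ]
}}

```text
time_s: 5.4
position: [629.5, -297.0, 145.7]
tool_rot: [-0.001, 0.808, 0.589, -0.006]
force: [-31.9, 4.3, 37.8]
gripper_width: 10.3
grip_force: 43.7
```

{"fn": "servo_tool", "kwargs": {
  "increments": [
    [0, 1, 1, 0, 0, 0],
    [0, 1, 1, 0, 0, 0],
    [0, 1, 1, 0, 0, 0]
  ]
}}

```text
time_s: 5.78
position: [629.3, -297.0, 146.0]
tool_rot: [-0.002, 0.808, 0.589, -0.006]
force: [-20.3, 0.8, 20.8]
gripper_width: 10.2
grip_force: 41.7
```

{"fn": "servo_tool", "kwargs": {
  "increments": [
    [0, 0, 0, 0, 0, 0],
    [0, 0, 0, 0, 0, 0],
    [0, 0, 0, 0, 0, 0],
    [0, 0, -30, 0, 0, 0],
    [0, 0, -60, 0, 0, 0],
    [0, -60, -80, 0, 0, 0],
    [0, -120, -80, 0, 0, 0],
    [0, -170, -80, 0, 0, 0],
    [0, -220, -80, 0, 0, 0],
    [0, -250, -80, 0, 0, 0]
  ],
  "hand": 45
}}

```text
time_s: 7.02
position: [395.1, -216.6, 221.3]
tool_rot: [0.0, 0.807, 0.591, -0.0]
force: [-0.4, 0.2, -1.1]
gripper_width: 38.5
grip_force: 0.0
```

```bash
python3 - <<'E'
from h import *
a=cap('top');b=cap('side')
up=lambda c,x,y,w,h,s: cv2.resize(np.clip(c['frame'][y:y+h,x:x+w]*1.4,0,255).astype('uint8'),None,fx=s,fy=s,interpolation=cv2.INTER_CUBIC)
cv2.imwrite('pics/f.png',np.hstack([up(a,295,140,130,150,3),up(b,270,100,135,150,3)]))
rows(((490,-318,100),YAW))
for t in(1.85,1.75):
  f=np.arctan2(21,-122)-t; p=[cw(70+123.8*np.cos(f),48+k,44.5+123.8*np.sin(f)) for k in(-38,38)]; print(t,(proj(b,p)-[270,100])*3,(proj(a,p)-[295,140])*3)
E
```

```text
[-67.4, 122.0, 121.3, 0.0, 0.002, 1.571]
1.85 [[115.12995577  15.42523897]
 [ 12.39648204  63.99672484]] [[233.29745836  65.81367139]
 [113.87645798  27.35854958]]
1.75 [[126.94434599  19.99127636]
 [ 23.45429961  69.24019806]] [[229.22377636  80.62055543]
 [108.798266    41.70903779]]
```

View pics/f.png

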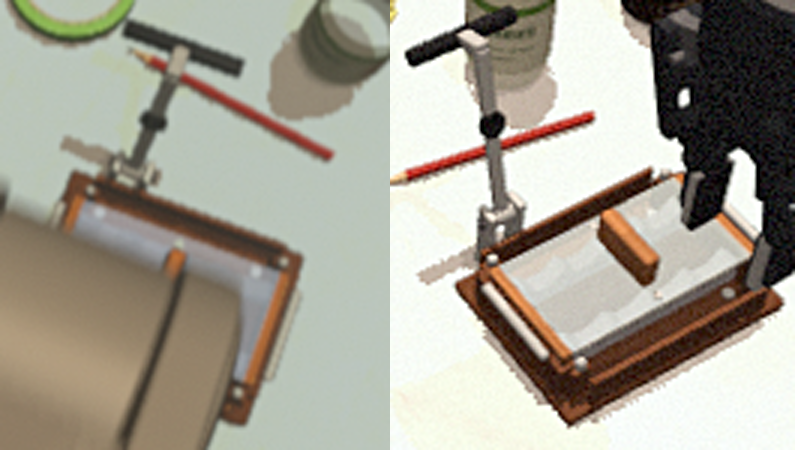

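Lever is fully open (handle in top crop at (123,28)–(243,68), matching the 1.85 prediction). Next I'll grasp the cover grip.

{"fn": "servo_tool", "kwargs": {
  "increments": [
    [-67, 122, 80, 0, 0, 1.571],
    [-67, 122, 80, 0, 0, 1.571],
    [-67, 122, 80, 0, 0, 1.571],
    [-67, 122, 80, 0, 0, 1.571],
    [-67, 122, 80, 0, 0, 1.571],
    [-67, 122, 80, 0, 0, 1.571],
    [-67, 122, 80, 0, 0, 1.571],
    [-67, 122, 80, 0, 0, 1.571],
    [-67, 122, 115, 0, 0, 1.571],
    [-67, 122, 115, 0, 0, 1.571]
  ]
}}

```text
time_s: 8.38
position: [492.1, -316.8, 103.8]
tool_rot: [-0.001, 0.988, -0.152, -0.002]
force: [-0.9, -0.3, 0.6]
gripper_width: 38.4
grip_force: 0.0
```

```bash
python3 - <<'E'
from h import *
rows(((489.3,-317,44),YAW)); print(st()[1])
E
```

```text
[-2.3, 1.2, 59.8, -0.001, 0.005, 0.003]
[ 492.14091169 -316.75026972  103.77378882]
```

{"fn": "servo_tool", "kwargs": {
  "increments": [
    [-2, 1, 25, 0, 0, 0],
    [-2, 1, 45, 0, 0, 0],
    [-2, 1, 59, 0, 0, 0],
    [-2, 1, 59, 0, 0, 0],
    [-2, 1, 59, 0, 0, 0]
  ]
}}

```text
time_s: 9.0
position: [491.6, -318.9, 48.2]
tool_rot: [0.0, 0.988, -0.153, 0.001]
force: [-0.1, -0.6, 0.8]
gripper_width: 38.8
grip_force: 0.0
```

{"fn": "servo_tool", "kwargs": {
  "increments": [
    [0, 0, 0, 0, 0, 0],
    [0, 0, 0, 0, 0, 0],
    [0, 0, 0, 0, 0, 0],
    [0, 0, 0, 0, 0, 0],
    [0, 0, 0, 0, 0, 0]
  ],
  "hand": 0,
  "squeeze": 50
}}

```text
time_s: 9.62
position: [491.4, -318.9, 48.3]
tool_rot: [0.0, 0.988, -0.153, 0.001]
force: [-0.4, 0.2, 5.7]
gripper_width: 10.7
grip_force: 52.6
```

{"fn": "servo_tool", "kwargs": {
  "increments": [
    [0, 0, -10, 0, 0, 0],
    [0, 0, -20, 0, 0, 0],
    [0, 0, -40, 0, 0, 0],
    [0, 0, -60, 0, 0, 0],
    [0, 0, -60, 0, 0, 0]
  ]
}}

```text
time_s: 10.25
position: [491.9, -319.1, 109.2]
tool_rot: [0.001, 0.988, -0.153, 0.002]
force: [0.2, -0.1, -1.5]
gripper_width: 10.4
grip_force: 54.6
```

```bash
python3 - <<'E'
from h import *
rows(((560,-110,105),YAW)); print(st()[1])
c=cap('side'); crop(c,230,80,430,260,3,'g.png')
E
```

```text
[1.7, -219.9, 4.0, 0.001, -0.004, 0.001]
[ 491.94652193 -319.11921464  109.17219874]
```

View pics/g.png

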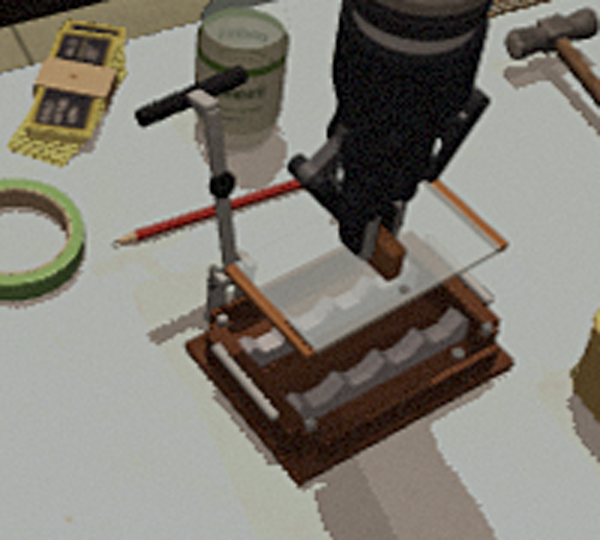

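The cover is gripped level (grip at about (385,250)), lever open at (215,180), all four slots empty. I'll carry it straight along cradle +y to the free table.

{"fn": "servo_tool", "kwargs": {
  "increments": [
    [2, -40, 0, 0, 0, 0],
    [2, -85, 0, 0, 0, 0],
    [2, -130, 0, 0, 0, 0],
    [2, -175, 0, 0, 0, 0],
    [2, -205, 0, 0, 0, 0],
    [2, -218, 0, 0, 0, 0],
    [2, -218, 20, 0, 0, 0],
    [2, -218, 45, 0, 0, 0],
    [2, -218, 70, 0, 0, 0],
    [2, -218, 80, 0, 0, 0]
  ]
}}

```text
time_s: 11.55
position: [556.6, -112.5, 25.3]
tool_rot: [0.0, 0.988, -0.154, -0.002]
force: [-0.5, 0.6, -1.1]
gripper_width: 10.7
grip_force: 54.7
```

```bash
python3 - <<'E'
from h import *
print(st()[1],st()[0]['force'],st()[0]['gripper_width']); rows(((559.5,-110,14.5),YAW))
E
```

```text
[ 556.60785754 -112.48988516   25.29607172] [-0.48734127  0.55066584 -1.08509121] 10.695082943724714
[2.0, -3.3, 10.8, 0.002, 0.004, -0.001]
```

{"fn": "servo_tool", "kwargs": {
  "increments": [
    [0, 0, 4, 0, 0, 0],
    [0, 0, 8, 0, 0, 0],
    [0, 0, 12, 0, 0, 0],
    [0, 0, 12, 0, 0, 0]
  ]
}}

```text
time_s: 12.05
position: [558.6, -111.3, 15.4]
tool_rot: [0.0, 0.988, -0.153, 0.0]
force: [-0.1, -0.2, -1.7]
gripper_width: 10.5
grip_force: 54.7
```

{"fn": "servo_tool", "kwargs": {
  "increments": [
    [0, 0, 1, 0, 0, 0],
    [0, 0, 2, 0, 0, 0],
    [0, 0, 2, 0, 0, 0]
  ]
}}

```text
time_s: 12.42
position: [558.9, -111.3, 14.3]
tool_rot: [0.0, 0.988, -0.153, 0.0]
force: [-2.8, 0.2, 5.9]
gripper_width: 10.4
grip_force: 55.6
```

{"fn": "servo_tool", "kwargs": {
  "increments": [
    [0, 0, 0, 0, 0, 0],
    [0, 0, 0, 0, 0, 0],
    [0, 0, 0, 0, 0, 0],
    [0, 0, -20, 0, 0, 0],
    [0, 0, -60, 0, 0, 0],
    [0, 0, -100, 0, 0, 0],
    [30, 60, -120, 0, 0, 0],
    [30, 120, -120, 0, 0, 0],
    [30, 170, -120, 0, 0, 0],
    [30, 170, -120, 0, 0, 0]
  ],
  "hand": 40
}}

```text
time_s: 13.68
position: [532.6, -289.2, 133.2]
tool_rot: [0.002, 0.987, -0.158, -0.001]
force: [0.4, 0.6, 0.5]
gripper_width: 34.0
grip_force: 0.0
```

```bash
python3 - <<'E'
from h import *
a=cap('top');b=cap('side')
up=lambda c,x,y,w,h,s: cv2.resize(np.clip(c['frame'][y:y+h,x:x+w]*1.4,0,255).astype('uint8'),None,fx=s,fy=s,interpolation=cv2.INTER_CUBIC)
cv2.imwrite('pics/i.png',np.hstack([up(a,180,150,130,160,3),up(b,200,170,130,160,3)]))
print(st()[1])
E
```

```text
[ 535.46975515 -282.55335767  133.05238083]
```

View pics/i.png

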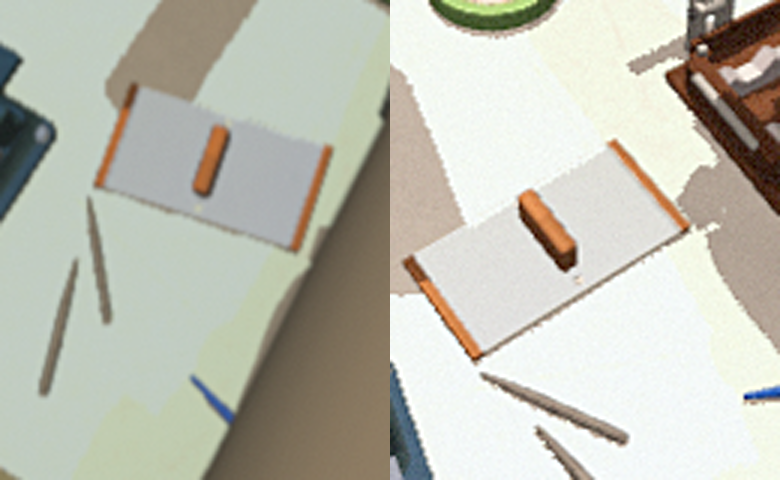

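```bash
python3 - <<'E'
from h import *
a=load('top');b=load('side')
T=lambda x,y:(180+x/3,150+y/3); S=lambda x,y:(200+(x-390)/3,170+y/3)
def ln(n,p,q):
    m=(p+q)/2; print(n,p.round(1),q.round(1),'mid',m.round(1),'len',np.linalg.norm(p-q).round(1),'ang',np.degrees(np.arctan2(*(p-q)[1::-1])).round(1)); return m,np.arctan2(*(p-q)[1::-1])
ln('t2top',at(a,T(90,197),4),at(a,T(108,322),4)); ln('t2side',at(b,S(482,375),4),at(b,S(627,440),4))
m,an=ln('t1top',at(a,T(75,261),4),at(a,T(44,394),4))
ln('grip',at(a,T(222,128),32),at(a,T(203,193),32)); ln('gripS',at(b,S(529,196),32),at(b,S(568,244),32))
print([np.linalg.norm(at(b,S(482,375),4)-at(b,S(627,440),4))])
rows(((437,-8,100),an))
E
```

```text
t2top [531.1 -23.1   4. ] [441.8 -41.3   4. ] mid [486.5 -32.2   4. ] len 91.2 ang 11.5
t2side [529.8 -21.1   4. ] [441.  -40.4   4. ] mid [485.4 -30.8   4. ] len 90.9 ang 12.3
t1top [484.5 -15.2   4. ] [390.4   0.7   4. ] mid [437.5  -7.2   4. ] len 95.4 ang -9.6
grip [ 577.7 -119.1   32. ] [ 530.9 -107.8   32. ] mid [ 554.3 -113.4   32. ] len 48.1 ang -13.7
gripS [ 573.8 -117.    32. ] [ 534.7 -105.4   32. ] mid [ 554.3 -111.2   32. ] len 40.8 ang -16.5
[np.float64(90.90658298010428)]
[-177.2, -231.6, 33.2, -0.001, 0.0, -0.141]
```

Cover lies flat at crop (212,160). The right-hand tool t2 was knocked: it is now at about (486,-32), angle 12°. t1 (top crop (60,328)) is unchanged. The blue look-alike is at (212,400). I'll take t1 first.

{"fn": "servo_tool", "kwargs": {
  "increments": [
    [-180, -229, 33, 0, 0, -0.14],
    [-180, -229, 33, 0, 0, -0.14],
    [-180, -229, 33, 0, 0, -0.14],
    [-180, -229, 33, 0, 0, -0.14],
    [-180, -229, 33, 0, 0, -0.14],
    [-180, -229, 33, 0, 0, -0.14],
    [-180, -229, 50, 0, 0, -0.14],
    [-180, -229, 73, 0, 0, -0.14],
    [-180, -229, 73, 0, 0, -0.14]
  ],
  "hand": 26
}}

```text
time_s: 14.9
position: [432.3, -9.3, 59.2]
tool_rot: [0.0, 0.997, -0.083, -0.002]
force: [-0.2, -0.5, 0.5]
gripper_width: 22.3
grip_force: 0.0
```

```bash
python3 - <<'E'
from h import *
print(st()[1],st()[0]['gripper_width'])
rows(((433.5,-6.5,2),np.radians(-9.6)))
E
```

```text
[432.28733917  -9.28259431  59.23612813] 22.313381653436913
[0.9, -3.0, 57.2, 0.0, 0.003, 0.002]
```

{"fn": "servo_tool", "kwargs": {
  "increments": [
    [1, -2, 25, 0, 0, 0],
    [1, -2, 48, 0, 0, 0],
    [1, -2, 52, 0, 0, 0],
    [1, -2, 55, 0, 0, 0],
    [1, -2, 55, 0, 0, 0],
    [1, -2, 55, 0, 0, 0]
  ]
}}

```text
time_s: 15.65
position: [435.3, -7.9, 6.0]
tool_rot: [0.0, 0.997, -0.084, 0.001]
force: [0.1, -0.2, 0.2]
gripper_width: 22.2
grip_force: 0.0
```

{"fn": "servo_tool", "kwargs": {
  "increments": [
    [-1, -1, 2, 0, 0, 0],
    [-1, -1, 4, 0, 0, 0],
    [-1, -1, 4, 0, 0, 0]
  ]
}}

```text
time_s: 16.02
position: [433.7, -6.7, 1.1]
tool_rot: [0.0, 0.997, -0.083, -0.0]
force: [0.6, -0.6, -0.6]
gripper_width: 22.3
grip_force: 0.0
```

{"fn": "servo_tool", "kwargs": {
  "increments": [
    [0, 0, 0, 0, 0, 0],
    [0, 0, 0, 0, 0, 0],
    [0, 0, 0, 0, 0, 0],
    [0, 0, 0, 0, 0, 0]
  ],
  "hand": 0,
  "squeeze": 50
}}

```text
time_s: 16.52
position: [433.9, -6.7, 1.4]
tool_rot: [0.0, 0.997, -0.083, -0.0]
force: [-1.6, 0.7, 2.1]
gripper_width: 5.3
grip_force: 49.0
```

{"fn": "servo_tool", "kwargs": {
  "increments": [
    [0, 0, -10, 0, 0, 0],
    [0, 0, -40, 0, 0, 0],
    [0, 0, -80, 0, 0, 0],
    [0, 0, -80, 0, 0, 0]
  ]
}}

```text
time_s: 17.02
position: [436.7, -6.7, 84.4]
tool_rot: [-0.0, 0.996, -0.084, 0.004]
force: [-0.1, -0.1, -0.5]
gripper_width: 5.1
grip_force: 49.0
```

```bash
python3 - <<'E'
from h import *
print(st()[1],st()[0]['gripper_width'])
t=cw(-4,-48,85); print(t); rows((t,YAW))
c=cap('side'); crop(c,170,150,330,330,3,'j.png')
E
```

```text
[436.721893    -6.6783029   84.36638982] 5.054565964505944
[ 471.43687157 -362.5285921    85.        ]
[93.5, 345.1, -0.3, -0.001, -0.007, 0.141]
```

View pics/j.png

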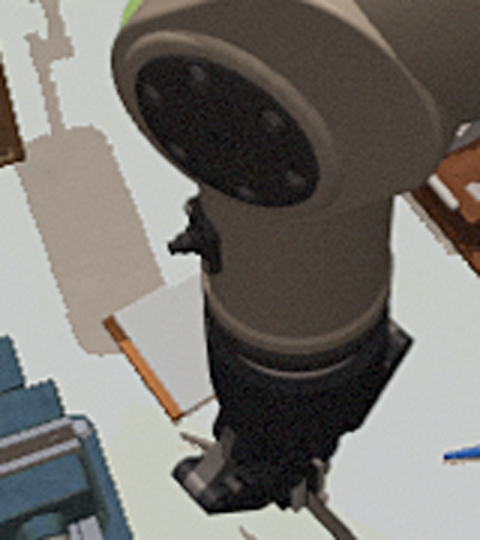

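Tool is held between the fingers (about (300,490)) and t2's tip shows at (190,437), undisturbed. I'll carry t1 to slot 1.

{"fn": "servo_tool", "kwargs": {
  "increments": [
    [94, 345, 0, 0, 0, 0.141],
    [94, 345, 0, 0, 0, 0.141],
    [94, 345, 0, 0, 0, 0.141],
    [94, 345, 0, 0, 0, 0.141],
    [94, 345, 0, 0, 0, 0.141],
    [94, 345, 0, 0, 0, 0.141],
    [94, 345, 0, 0, 0, 0.141],
    [94, 345, 0, 0, 0, 0.141],
    [94, 345, 0, 0, 0, 0.141],
    [94, 345, 0, 0, 0, 0.141]
  ]
}}

```text
time_s: 18.32
position: [469.5, -361.1, 81.2]
tool_rot: [-0.0, 0.988, -0.152, -0.0]
force: [-0.6, -0.1, -0.5]
gripper_width: 4.6
grip_force: 49.0
```

```bash
python3 - <<'E'
from h import *
print(st()[1],st()[0]['gripper_width'])
rows((cw(-4,-48,50),YAW))
a=cap('top');b=cap('side')
up=lambda c,x,y,w,h,s: cv2.resize(np.clip(c['frame'][y:y+h,x:x+w]*1.5,0,255).astype('uint8'),None,fx=s,fy=s,interpolation=cv2.INTER_CUBIC)
cv2.imwrite('pics/k.png',np.hstack([up(a,290,170,100,120,4),up(b,290,150,100,120,4)]))
for y in(-48,-16,16,48): print(y,(proj(a,[cw(-26,y,22),cw(26,y,22)])-[290,170])*4, (proj(b,[cw(-26,y,22),cw(26,y,22)])-[290,150])*4+[400,0])
E
```

```text
[ 469.47278212 -361.13762664   81.24834914] 4.577716286946452
[2.3, 0.7, 31.2, -0.0, 0.0, 0.002]
-48 [[305.96938189 345.40463658]
 [335.50658874 250.787011  ]] [[736.41997778 159.27154295]
 [667.19822903  91.78730268]]
-16 [[246.51360818 325.07997898]
 [276.55892477 230.95292661]] [[686.35140169 188.55120154]
 [617.62237335 119.50541131]]
16 [[187.42021904 304.87920073]
 [217.96694871 211.23852032]] [[635.05515497 218.54879102]
 [566.86309251 147.88517887]]
48 [[128.68591142 284.80117269]
 [159.72745093 191.64271217]] [[582.48552383 249.29104439]
 [514.87750032 176.95058322]]
```

View pics/k.png

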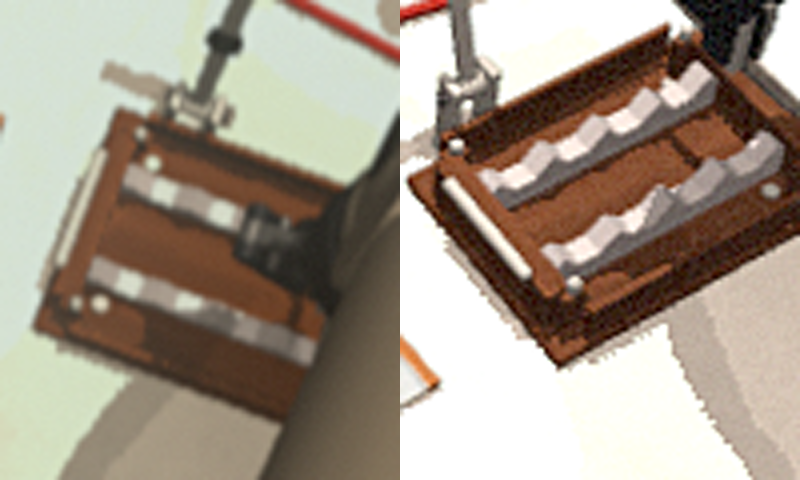

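```bash
python3 - <<'E'
from h import *
a=load('top');b=load('side')
for p in [(65,88,8),(-65,88,8)]: print((proj(a,[cw(*p)])-[290,170])*4,(proj(b,[cw(*p)])-[290,150])*4+[400,0])
E
```

```text
[[109.27671489 104.94322689]] [[399.42790233 178.76093495]]
[[ 31.32892724 332.93622345]] [[564.43213539 364.1475812 ]]
```

{"fn": "servo_tool", "kwargs": {
  "increments": [
    [2, 1, 20, 0, 0, 0],
    [2, 1, 40, 0, 0, 0],
    [2, 1, 46, 0, 0, 0],
    [2, 1, 46, 0, 0, 0]
  ]
}}

```text
time_s: 18.92
position: [470.4, -363.8, 34.4]
tool_rot: [-0.0, 0.988, -0.153, -0.001]
force: [-1.0, -0.8, -0.5]
gripper_width: 5.3
grip_force: 49.0
```

{"fn": "servo_tool", "kwargs": {
  "increments": [
    [0, -1, 5, 0, 0, 0],
    [0, -1, 9, 0, 0, 0],
    [0, -1, 10, 0, 0, 0],
    [0, -1, 10, 0, 0, 0]
  ]
}}

```text
time_s: 19.42
position: [471.1, -363.2, 25.4]
tool_rot: [0.0, 0.988, -0.153, 0.0]
force: [-0.1, -0.1, -0.8]
gripper_width: 5.3
grip_force: 49.0
```

{"fn": "servo_tool", "kwargs": {
  "increments": [
    [0, 0, 1, 0, 0, 0],
    [0, 0, 2, 0, 0, 0],
    [0, 0, 2, 0, 0, 0]
  ]
}}

```text
time_s: 19.8
position: [471.2, -363.2, 23.4]
tool_rot: [0.0, 0.988, -0.153, 0.0]
force: [-0.7, -1.1, -0.1]
gripper_width: 5.2
grip_force: 49.1
```

{"fn": "servo_tool", "kwargs": {
  "increments": [
    [0, 0, 0, 0, 0, 0],
    [0, 0, 0, 0, 0, 0],
    [0, 0, 0, 0, 0, 0],
    [0, 0, -20, 0, 0, 0],
    [0, 0, -60, 0, 0, 0],
    [0, -50, -70, 0, 0, 0],
    [0, -100, -70, 0, 0, 0],
    [0, -150, -70, 0, 0, 0],
    [0, -200, -70, 0, 0, 0],
    [0, -250, -70, 0, 0, 0]
  ],
  "hand": 16
}}

```text
time_s: 21.05
position: [547.3, -123.4, 93.5]
tool_rot: [0.0, 0.988, -0.154, 0.0]
force: [0.5, -0.1, 1.6]
gripper_width: 13.6
grip_force: 0.0
```

```bash
python3 - <<'E'
from h import *
print(st()[1],st()[0]['gripper_width'])
a=cap('top');b=cap('side')
up=lambda c,x,y,w,h,s: cv2.resize(np.clip(c['frame'][y:y+h,x:x+w]*1.5,0,255).astype('uint8'),None,fx=s,fy=s,interpolation=cv2.INTER_CUBIC)
cv2.imwrite('pics/l.png',np.hstack([up(a,300,185,100,120,4),up(b,290,140,100,120,4)]))
E
```

```text
[ 547.342212   -123.44234264   93.48919518] 13.64492381526782
```

View pics/l.png

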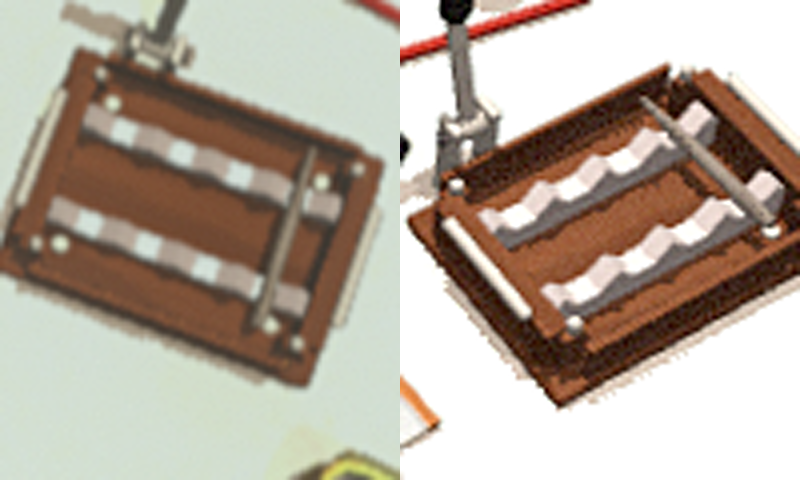

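Tool sits across both rails in slot 1 (top crop ends (311,150), (260,325)); slots 2–4 are empty. I'll check the centring against the slot floors, and locate t2 again.

```bash
python3 - <<'E'
from h import *
a=load('top');b=load('side')
inv=lambda p:np.array([[np.cos(YAW),np.sin(YAW)],[-np.sin(YAW),np.cos(YAW)]])@(p[:2]-C)
T=lambda x,y:(300+x/4,185+y/4); S=lambda x,y:(290+(x-400)/4,140+y/4)
for u in [(311,150),(260,325)]: print('tool top',inv(at(a,T(*u),26)).round(1))
for u in [(642,98),(772,222)]: print('tool side',inv(at(b,S(*u),26)).round(1))
for u in [(120,128),(180,152),(238,175),(90,218),(148,245),(208,268)]: print('floor',inv(at(a,T(*u),22)).round(1))
E
```

```text
tool top [ 48.3 -48.8]
tool top [-46.8 -50.5]
tool side [ 48.  -49.3]
tool side [-48.2 -50.2]
floor [27.9 48.5]
floor [26.  14.9]
floor [ 24.2 -17.3]
floor [-22.4  48.5]
floor [-26.   15.7]
floor [-27.2 -17.2]
```

```bash
python3 - <<'E'
from h import *
b=load('side'); g=cv2.cvtColor(b['frame'],cv2.COLOR_BGR2GRAY).astype(float)
m=np.array([486,-31.5]);u=np.array([np.cos(.21),np.sin(.21)]);n=np.array([-u[1],u[0]])
for k in(-55,-35,-15,0,15,35):
    p=[np.r_[m+k*u+j*n,4] for j in range(-12,13,2)]; q=proj(b,p).astype('float32')
    print(k,cv2.remap(g.astype('float32'),q[:,0],q[:,1],1).ravel().astype(int))
rows(((483,-32,75),.21),((483,-32,60),.21))
E
```

```text
-55 [127 125 124 127 126 125 126 126 128 125 127 126 126]
-35 [125 126 127 129  94  54  54  46  92 129 137 140 142]
-15 [126 126 127 132  94  65  66  57  99 142 140 140 140]
0 [125 122 128 139 112  65  64  55  79 142 142 142 141]
15 [121 135 141 147 113  71  62  55 105 137 142 142 139]
35 [140 138 139 141 147  91  63  78 128 148 147 174 182]
[-88.2, -61.7, 18.8, -0.004, -0.002, -0.508]
[-88.2, -61.6, 33.8, -0.004, -0.002, -0.508]
```

{"fn": "servo_tool", "kwargs": {
  "increments": [
    [-88, -62, 0, 0, 0, -0.508],
    [-88, -62, 0, 0, 0, -0.508],
    [-88, -62, 19, 0, 0, -0.508],
    [-88, -62, 34, 0, 0, -0.508],
    [-88, -62, 34, 0, 0, -0.508],
    [-88, -62, 34, 0, 0, -0.508]
  ],
  "hand": 30
}}

```text
time_s: 21.9
position: [482.5, -39.8, 59.4]
tool_rot: [0.0, 0.995, 0.099, 0.0]
force: [0.0, -0.2, 0.3]
gripper_width: 25.3
grip_force: 0.0
```

```bash
python3 - <<'E'
from h import *
print(st()[1],st()[0]['gripper_width'])
rows(((483,-32,1.5),.21))
E
```

```text
[482.45047349 -39.76906805  59.43575958] 25.334209127806734
[2.0, -7.5, 57.9, 0.0, -0.0, -0.012]
```

{"fn": "servo_tool", "kwargs": {
  "increments": [
    [0, 0, 15, 0, 0, 0],
    [0, 0, 20, 0, 0, 0],
    [0, 0, 20, 0, 0, 0]
  ]
}}

```text
time_s: 22.28
position: [481.3, -39.1, 38.6]
tool_rot: [-0.0, 0.995, 0.1, -0.001]
force: [-0.4, -0.9, -0.4]
gripper_width: 25.7
grip_force: 0.0
```

```bash
python3 - <<'E'
from h import *
print(st()[1],st()[0]['gripper_width'])
rows(((483,-32,1.5),.21))
E
```

```text
[481.31151081 -39.14398992  38.59446183] 25.700474765966252
[3.1, -6.7, 37.1, -0.0, 0.001, -0.01]
```

{"fn": "servo_tool", "kwargs": {
  "increments": [
    [3, -7, 0, 0, 0, -0.01],
    [3, -7, 10, 0, 0, -0.01],
    [3, -7, 25, 0, 0, -0.01],
    [3, -7, 34, 0, 0, -0.01],
    [3, -7, 37, 0, 0, -0.01],
    [3, -7, 37, 0, 0, -0.01]
  ]
}}

```text
time_s: 23.02
position: [483.3, -31.7, 2.0]
tool_rot: [0.0, 0.995, 0.105, -0.0]
force: [0.2, 0.1, 1.0]
gripper_width: 25.5
grip_force: 0.0
```

{"fn": "servo_tool", "kwargs": {
  "increments": [
    [0, 0, 0, 0, 0, 0],
    [0, 0, 0, 0, 0, 0],
    [0, 0, 0, 0, 0, 0],
    [0, 0, 0, 0, 0, 0]
  ],
  "hand": 0
}}

```text
time_s: 23.52
position: [483.8, -31.8, 2.7]
tool_rot: [0.0, 0.995, 0.105, 0.0]
force: [-0.7, -0.5, 3.8]
gripper_width: 3.9
grip_force: 49.3
```

{"fn": "servo_tool", "kwargs": {
  "increments": [
    [0, 0, -10, 0, 0, 0],
    [0, 0, -40, 0, 0, 0],
    [0, 0, -80, 0, 0, 0],
    [0, 0, -80, 0, 0, 0],
    [0, 0, -80, 0, 0, 0]
  ]
}}

```text
time_s: 24.15
position: [482.9, -31.8, 82.2]
tool_rot: [0.0, 0.995, 0.105, -0.0]
force: [-0.3, -0.3, -0.7]
gripper_width: 3.9
grip_force: 49.0
```

```bash
python3 - <<'E'
from h import *
print(st()[1],st()[0]['gripper_width'])
rows((cw(-3,16,85),YAW))
E
```

```text
[482.91259484 -31.8247385   82.15303847] 3.9296510075254014
[-47.6, 265.9, -2.8, 0.0, 0.0, 0.518]
```

{"fn": "servo_tool", "kwargs": {
  "increments": [
    [-48, 266, 0, 0, 0, 0.518],
    [-48, 266, 0, 0, 0, 0.518],
    [-48, 266, 0, 0, 0, 0.518],
    [-48, 266, 0, 0, 0, 0.518],
    [-48, 266, 0, 0, 0, 0.518],
    [-48, 266, 0, 0, 0, 0.518],
    [-48, 266, 0, 0, 0, 0.518],
    [-48, 266, 0, 0, 0, 0.518],
    [-48, 266, 0, 0, 0, 0.518],
    [-48, 266, 0, 0, 0, 0.518]
  ]
}}

```text
time_s: 25.4
position: [492.1, -301.3, 82.5]
tool_rot: [0.0, 0.988, -0.153, 0.0]
force: [-0.1, 0.7, -1.5]
gripper_width: 3.8
grip_force: 49.0
```

```bash
python3 - <<'E'
from h import *
print(st()[1],st()[0]['gripper_width'])
rows((cw(-3,16,36),YAW))
E
```

```text
[ 492.09316613 -301.28741936   82.46730691] 3.776766778947902
[-0.1, 0.6, 46.5, 0.0, -0.0, 0.001]
```

{"fn": "servo_tool", "kwargs": {
  "increments": [
    [0, 1, 20, 0, 0, 0],
    [0, 1, 38, 0, 0, 0],
    [0, 1, 46, 0, 0, 0],
    [0, 1, 52, 0, 0, 0],
    [0, 1, 56, 0, 0, 0],
    [0, 1, 57, 0, 0, 0],
    [0, 1, 57, 0, 0, 0]
  ]
}}

```text
time_s: 26.28
position: [491.8, -302.9, 25.6]
tool_rot: [0.0, 0.988, -0.153, 0.0]
force: [-0.3, -0.1, -0.6]
gripper_width: 3.7
grip_force: 49.0
```

{"fn": "servo_tool", "kwargs": {
  "increments": [
    [0, 0, 1, 0, 0, 0],
    [0, 0, 1, 0, 0, 0]
  ]
}}

```text
time_s: 26.52
position: [491.9, -303.0, 24.7]
tool_rot: [0.0, 0.988, -0.153, 0.0]
force: [0.9, 0.2, 0.5]
gripper_width: 3.7
grip_force: 49.2
```

{"fn": "servo_tool", "kwargs": {
  "increments": [
    [0, 0, 0, 0, 0, 0],
    [0, 0, 0, 0, 0, 0],
    [0, 0, 0, 0, 0, 0],
    [0, 0, -20, 0, 0, 0],
    [0, 0, -60, 0, 0, 0],
    [0, -50, -70, 0, 0, 0],
    [0, -100, -70, 0, 0, 0],
    [0, -150, -70, 0, 0, 0],
    [0, -190, -70, 0, 0, 0],
    [0, -190, -70, 0, 0, 0]
  ],
  "hand": 16
}}

```text
time_s: 27.78
position: [550.5, -116.9, 94.5]
tool_rot: [-0.001, 0.989, -0.15, 0.0]
force: [0.2, -0.2, -0.4]
gripper_width: 13.9
grip_force: 0.0
```

```bash
python3 - <<'E'
from h import *
print(st()[1],st()[0]['gripper_width'])
a=cap('top');b=cap('side')
up=lambda c,x,y,w,h,s: cv2.resize(np.clip(c['frame'][y:y+h,x:x+w]*1.5,0,255).astype('uint8'),None,fx=s,fy=s,interpolation=cv2.INTER_CUBIC)
cv2.imwrite('pics/m.png',np.hstack([up(a,300,185,100,120,4),up(b,290,140,100,120,4)]))
rows(((558.9,-111.3,60),YAW))
E
```

```text
[ 550.50303809 -116.924834     94.45954222] 13.920209765326213
[6.2, -13.2, 34.2, 0.001, 0.0, 0.001]
```

View pics/m.png

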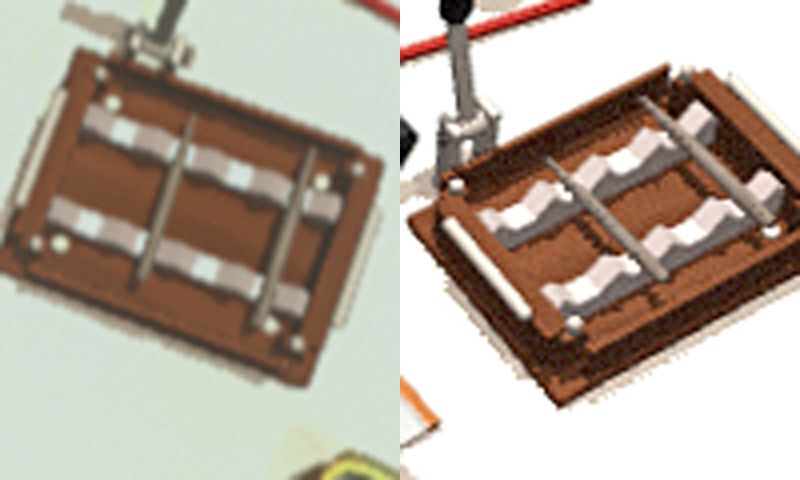

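Both tools lie across the rails in slots 1 and 3, centred. Back to the cover.

{"fn": "servo_tool", "kwargs": {
  "increments": [
    [0, 0, 0, 0, 0, 0],
    [0, 0, 0, 0, 0, 0],
    [0, 0, 0, 0, 0, 0]
  ],
  "hand": 42
}}

```text
time_s: 28.25
position: [549.0, -122.6, 94.3]
tool_rot: [0.0, 0.988, -0.154, -0.0]
force: [-0.2, -0.3, -0.7]
gripper_width: 36.0
grip_force: 0.0
```

```bash
python3 - <<'E'
from h import *
print(st()[1],st()[0]['gripper_width'])
rows(((558.9,-111.3,14.3),-.3075))
E
```

```text
[ 548.98920635 -122.64999577   94.27125836] 35.99395322085927
[6.0, -13.9, 80.0, 0.0, 0.0, -0.002]
```

{"fn": "servo_tool", "kwargs": {
  "increments": [
    [6, -14, 0, 0, 0, 0],
    [6, -14, 20, 0, 0, 0],
    [6, -14, 50, 0, 0, 0],
    [6, -14, 75, 0, 0, 0],
    [6, -14, 80, 0, 0, 0],
    [6, -14, 80, 0, 0, 0],
    [6, -14, 80, 0, 0, 0]
  ]
}}

```text
time_s: 29.12
position: [560.4, -110.2, 15.5]
tool_rot: [-0.0, 0.988, -0.153, 0.001]
force: [-0.4, -0.1, -0.3]
gripper_width: 36.0
grip_force: 0.0
```

{"fn": "servo_tool", "kwargs": {
  "increments": [
    [0, 0, 0, 0, 0, 0],
    [0, 0, 0, 0, 0, 0],
    [0, 0, 0, 0, 0, 0],
    [0, 0, 0, 0, 0, 0],
    [0, 0, 0, 0, 0, 0]
  ],
  "hand": 0,
  "squeeze": 60
}}

```text
time_s: 29.75
position: [560.1, -110.4, 15.4]
tool_rot: [0.0, 0.988, -0.153, 0.001]
force: [-0.7, 0.0, 5.6]
gripper_width: 10.5
grip_force: 61.6
```

{"fn": "servo_tool", "kwargs": {
  "increments": [
    [0, 0, -10, 0, 0, 0],
    [0, 0, -30, 0, 0, 0],
    [0, 0, -60, 0, 0, 0],
    [0, 0, -95, 0, 0, 0],
    [0, 0, -95, 0, 0, 0],
    [0, 0, -95, 0, 0, 0]
  ]
}}

```text
time_s: 30.5
position: [558.3, -110.2, 108.7]
tool_rot: [0.0, 0.988, -0.153, -0.001]
force: [-0.7, 0.8, -1.9]
gripper_width: 10.5
grip_force: 60.8
```

```bash
python3 - <<'E'
from h import *
print(st()[1],st()[0]['gripper_width'])
rows(((491.5,-318.9,109),-.3075))
E
```

```text
[ 558.34974527 -110.18212066  108.73310846] 10.483735083963603
[-0.4, 219.2, -0.2, 0.0, 0.001, -0.001]
```

{"fn": "servo_tool", "kwargs": {
  "increments": [
    [0, 40, 0, 0, 0, 0],
    [0, 85, 0, 0, 0, 0],
    [0, 130, 0, 0, 0, 0],
    [0, 175, 0, 0, 0, 0],
    [0, 205, 0, 0, 0, 0],
    [1, 219, 0, 0, 0, 0],
    [1, 219, 0, 0, 0, 0],
    [1, 219, 0, 0, 0, 0],
    [1, 219, 0, 0, 0, 0]
  ]
}}

```text
time_s: 31.62
position: [494.5, -317.4, 109.3]
tool_rot: [-0.0, 0.988, -0.152, 0.0]
force: [0.5, -0.3, -1.0]
gripper_width: 10.6
grip_force: 60.8
```

```bash
python3 - <<'E'
from h import *
o,p,r=st();print(p,o['gripper_width'],o['grip_force'],o['force'])
rows(((492.3,-319.2,60),-.3075))
c=cap('side'); crop(c,270,100,420,250,4,'n.png')
E
```

```text
[ 494.5406866  -317.41578597  109.25289751] 10.56516151866598 60.77552318572998 [ 0.53579688 -0.27757164 -0.99850322]
[-1.6, 2.4, 49.3, -0.001, 0.0, 0.002]
```

View pics/n.png

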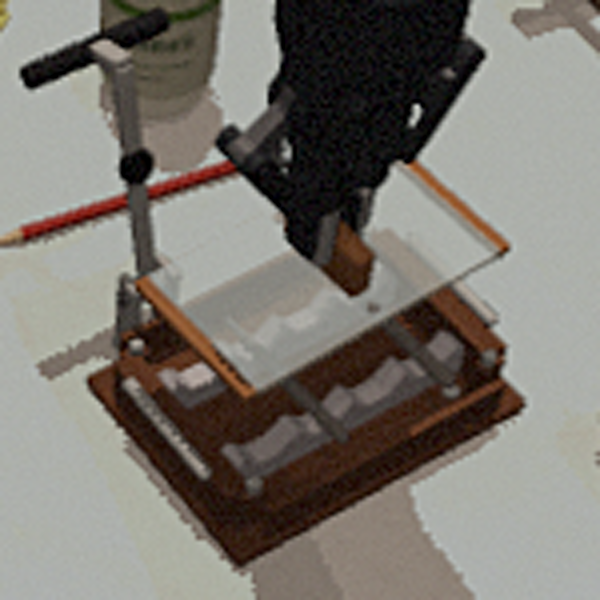

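Cover is level above the cradle (left wooden end (140,285)–(250,393)), with both tools visible beneath. Lowering.

{"fn": "servo_tool", "kwargs": {
  "increments": [
    [-1.6, 2.4, 10, 0, 0, 0],
    [-1.6, 2.4, 25, 0, 0, 0],
    [-1.6, 2.4, 40, 0, 0, 0],
    [-1.6, 2.4, 49, 0, 0, 0],
    [-1.6, 2.4, 49, 0, 0, 0],
    [-1.6, 2.4, 49, 0, 0, 0]
  ]
}}

```text
time_s: 32.42
position: [491.8, -321.2, 60.6]
tool_rot: [0.0, 0.988, -0.153, 0.0]
force: [-0.4, -0.3, -0.4]
gripper_width: 10.6
grip_force: 60.8
```

```bash
python3 - <<'E'
from h import *
o,p,r=st();print(p,o['gripper_width'],o['grip_force'],o['force'])
rows(((492.3,-319.2,49.4),-.3075))
E
```

```text
[ 491.84642469 -321.21468049   60.5820915 ] 10.626996620954278 60.77915668487549 [-0.37711535 -0.26444849 -0.42574561]
[-0.2, -2.1, 11.2, 0.0, -0.001, -0.001]
```

{"fn": "servo_tool", "kwargs": {
  "increments": [
    [0, -2, 0, 0, 0, 0],
    [0, -2, 4, 0, 0, 0],
    [0, -2, 7, 0, 0, 0],
    [0, -2, 9, 0, 0, 0],
    [0, -2, 10, 0, 0, 0],
    [0, -2, 11, 0, 0, 0],
    [0, -2, 11, 0, 0, 0]
  ]
}}

```text
time_s: 33.3
position: [492.1, -319.2, 49.5]
tool_rot: [0.0, 0.988, -0.153, 0.0]
force: [-0.3, 1.1, 0.5]
gripper_width: 10.4
grip_force: 60.9
```

{"fn": "servo_tool", "kwargs": {
  "increments": [
    [0, 0, 1, 0, 0, 0],
    [0, 0, 1, 0, 0, 0]
  ]
}}

```text
time_s: 33.55
position: [492.1, -319.2, 49.4]
tool_rot: [0.0, 0.988, -0.154, 0.0]
force: [-3.1, 1.1, 5.9]
gripper_width: 10.2
grip_force: 61.9
```

{"fn": "servo_tool", "kwargs": {
  "increments": [
    [0, 0, 0, 0, 0, 0],
    [0, 0, 0, 0, 0, 0],
    [0, 0, 0, 0, 0, 0],
    [0, 0, -20, 0, 0, 0],
    [0, 0, -60, 0, 0, 0],
    [0, 0, -110, 0, 0, 0],
    [-40, 0, -150, 0, 0, 0],
    [-100, 0, -150, 0, 0, 0],
    [-150, 0, -150, 0, 0, 0],
    [-150, 0, -150, 0, 0, 0]
  ],
  "hand": 42
}}

```text
time_s: 34.8
position: [345.3, -272.8, 197.9]
tool_rot: [-0.0, 0.988, -0.155, -0.001]
force: [0.1, -0.1, 0.5]
gripper_width: 36.4
grip_force: 0.0
```

```bash
python3 - <<'E'
from h import *
print(st()[1])
a=cap('top');b=cap('side')
up=lambda c,x,y,w,h,s: cv2.resize(np.clip(c['frame'][y:y+h,x:x+w]*1.5,0,255).astype('uint8'),None,fx=s,fy=s,interpolation=cv2.INTER_CUBIC)
cv2.imwrite('pics/p.png',np.hstack([up(a,295,150,100,135,4),up(b,270,90,100,135,4)]))
ps=YAW+np.pi/2; f=np.arctan2(21,-122)-1.85
h=cw(70+123.8*np.cos(f),69,0); z=44.5+123.8*np.sin(f); print(h,z)
rows(((h[0],h[1],z+60),ps))
E
```

```text
[ 345.25182962 -272.75982473  197.90041206]
[ 628.70255928 -289.78083396    0.        ] 155.9934174004696
[271.0, -69.6, -16.9, 0.002, -0.001, -1.571]
```

View pics/p.png

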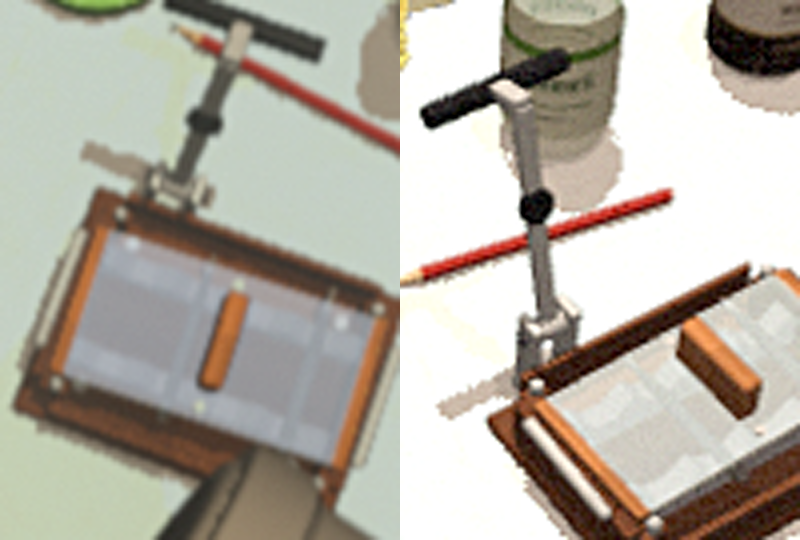

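Cover sits squarely between the pins (top crop wooden ends at (85,300) and (360,395)). Next, close the lever.

{"fn": "servo_tool", "kwargs": {
  "increments": [
    [273, -68, -17, 0, 0, -1.571],
    [273, -68, -17, 0, 0, -1.571],
    [273, -68, -17, 0, 0, -1.571],
    [273, -68, -17, 0, 0, -1.571],
    [273, -68, -17, 0, 0, -1.571],
    [273, -68, -17, 0, 0, -1.571],
    [273, -68, -17, 0, 0, -1.571],
    [273, -68, -17, 0, 0, -1.571],
    [273, -68, -17, 0, 0, -1.571],
    [273, -68, -17, 0, 0, -1.571]
  ]
}}

```text
time_s: 36.15
position: [631.1, -291.5, 214.6]
tool_rot: [-0.0, 0.807, 0.59, 0.001]
force: [-0.7, 0.9, -0.1]
gripper_width: 35.7
grip_force: 0.0
```

{"fn": "servo_tool", "kwargs": {
  "increments": [
    [0, 0, 0, 0, 0, 0],
    [0, 0, 0, 0, 0, 0],
    [0, 0, 0, 0, 0, 0]
  ]
}}

```text
time_s: 36.52
position: [630.0, -291.6, 215.4]
tool_rot: [0.0, 0.807, 0.59, -0.0]
force: [-0.2, 1.2, -0.3]
gripper_width: 36.0
grip_force: 0.0
```

```bash
python3 - <<'E'
from h import *
print(st()[1]); h=cw(126.6,68,141); print(h)
rows((h,YAW+np.pi/2))
E
```

```text
[ 630.02624753 -291.59265526  215.35525256]
[ 631.05685812 -291.57917425  141.        ]
[0.3, 1.0, 74.4, 0.0, 0.0, -0.0]
```

{"fn": "servo_tool", "kwargs": {
  "increments": [
    [0, 1, 25, 0, 0, 0],
    [0, 1, 50, 0, 0, 0],
    [0, 1, 68, 0, 0, 0],
    [0, 1, 74, 0, 0, 0],
    [0, 1, 74, 0, 0, 0],
    [0, 1, 74, 0, 0, 0]
  ]
}}

```text
time_s: 37.28
position: [631.6, -292.1, 142.5]
tool_rot: [0.001, 0.807, 0.59, 0.0]
force: [0.0, -0.2, 0.3]
gripper_width: 35.9
grip_force: 0.0
```

{"fn": "servo_tool", "kwargs": {
  "increments": [
    [0, 0, 0, 0, 0, 0],
    [0, 0, 0, 0, 0, 0],
    [0, 0, 0, 0, 0, 0],
    [0, 0, 0, 0, 0, 0],
    [0, 0, 0, 0, 0, 0]
  ],
  "hand": 0,
  "squeeze": 40
}}

```text
time_s: 37.9
position: [630.8, -291.9, 142.3]
tool_rot: [0.0, 0.807, 0.59, -0.0]
force: [-2.5, 0.6, 6.8]
gripper_width: 10.6
grip_force: 39.1
```

{"fn": "servo_tool", "kwargs": {
  "increments": [
    [0, -11, -5, 0, 0, 0],
    [0, -22, -8, 0, 0, 0],
    [0, -33, -11, 0, 0, 0],
    [0, -44, -12, 0, 0, 0],
    [0, -56, -13, 0, 0, 0],
    [0, -67, -12, 0, 0, 0],
    [0, -78, -10, 0, 0, 0],
    [0, -89, -8, 0, 0, 0],
    [0, -100, -4, 0, 0, 0],
    [0, -111, 1, 0, 0, 0]
  ]
}}

```text
time_s: 39.15
position: [525.5, -254.6, 140.7]
tool_rot: [-0.001, 0.807, 0.591, 0.002]
force: [1.0, 5.5, 5.6]
gripper_width: 10.6
grip_force: 41.3
```

{"fn": "servo_tool", "kwargs": {
  "increments": [
    [0, -10, 6, 0, 0, 0],
    [0, -19, 12, 0, 0, 0],
    [0, -28, 20, 0, 0, 0],
    [0, -36, 28, 0, 0, 0],
    [0, -43, 37, 0, 0, 0],
    [0, -49, 46, 0, 0, 0],
    [0, -55, 56, 0, 0, 0],
    [0, -59, 67, 0, 0, 0],
    [0, -63, 78, 0, 0, 0],
    [0, -65, 88, 0, 0, 0]
  ]
}}

```text
time_s: 40.4
position: [465.0, -234.3, 52.5]
tool_rot: [-0.001, 0.807, 0.591, 0.003]
force: [6.9, 7.4, 1.9]
gripper_width: 10.0
grip_force: 42.7
```

{"fn": "servo_tool", "kwargs": {
  "increments": [
    [0, 0, 2, 0, 0, 0],
    [0, 0, 2, 0, 0, 0],
    [0, 0, 2, 0, 0, 0]
  ]
}}

```text
time_s: 40.78
position: [464.6, -234.1, 50.4]
tool_rot: [-0.001, 0.807, 0.591, 0.002]
force: [6.5, 8.0, -0.5]
gripper_width: 10.6
grip_force: 42.6
```

{"fn": "servo_tool", "kwargs": {
  "increments": [
    [0, 0, 2, 0, 0, 0],
    [0, 0, 4, 0, 0, 0],
    [0, 0, 4, 0, 0, 0],
    [0, 0, 4, 0, 0, 0]
  ]
}}

```text
time_s: 41.28
position: [464.7, -234.1, 49.8]
tool_rot: [-0.001, 0.807, 0.591, 0.002]
force: [-1.6, 11.9, 26.3]
gripper_width: 10.1
grip_force: 45.3
```

The lever is firmly against its stop. Relax, release and retreat.

{"fn": "servo_tool", "kwargs": {
  "increments": [
    [0, 0, -3, 0, 0, 0],
    [0, 0, -3, 0, 0, 0]
  ]
}}

```text
time_s: 41.52
position: [464.6, -234.1, 50.3]
tool_rot: [-0.001, 0.807, 0.591, 0.002]
force: [4.9, 8.1, 5.8]
gripper_width: 10.7
grip_force: 43.3
```

{"fn": "servo_tool", "kwargs": {
  "increments": [
    [0, 0, 0, 0, 0, 0],
    [0, 0, 0, 0, 0, 0],
    [0, 0, 0, 0, 0, 0],
    [0, 0, -20, 0, 0, 0],
    [0, 0, -60, 0, 0, 0],
    [0, 0, -110, 0, 0, 0],
    [0, -40, -150, 0, 0, 0],
    [60, -40, -150, 0, 0, 0],
    [120, -40, -150, 0, 0, 0],
    [170, -40, -150, 0, 0, 0]
  ],
  "hand": 45
}}

```text
time_s: 42.78
position: [476.3, -62.9, 199.4]
tool_rot: [0.0, 0.807, 0.59, -0.0]
force: [1.0, -0.9, 0.2]
gripper_width: 38.6
grip_force: 0.0
```

```bash
python3 - <<'E'
from h import *
print(st()[1],st()[0]['force'])
a=cap('top');b=cap('side')
# dark-handle centroid within cradle area: compare with prediction for small angles
for n,c in(('top',a),('side',b)):
    g=c['frame'].max(2).astype('uint8')
    for t in(0,.05,.1,.2):
        f=np.arctan2(21,-122)-t; P=lambda y,x=0,z=0:cw(72.6+123.8*np.cos(f)+x,y,44.5+123.8*np.sin(f)+z)
        q=np.vstack([proj(c,P(y)) for y in range(14,84,3) ]).astype('float32')
        print(n,t,cv2.remap(g,q[:,0],q[:,1],1).mean().round(1), q[[0,-1]].round(0).tolist())
    q=proj(c,[cw(-49.4,y,65.5) for y in(14,82)]).mean(0)
    x,y=q.astype(int); m=(g[y-25:y+25,x-30:x+30]<28).astype('uint8')
    k,l,s,ce=cv2.connectedComponentsWithStats(m); i=1+s[1:,4].argmax(); print('blob',s[i],ce[i]+[x-30,y-25],'exp',q)
    print('initial-like world',at(c,ce[i]+[x-30,y-25],66).round(1))
E
```

```text
[476.3327166  -62.93153675 199.42874438] [ 1.03774969 -0.94627068  0.2491317 ]
top 0 46.4 [[336.0, 255.0], [303.0, 244.0]]
top 0.05 44.0 [[337.0, 255.0], [303.0, 243.0]]
top 0.1 55.0 [[337.0, 254.0], [304.0, 242.0]]
top 0.2 109.6 [[339.0, 251.0], [304.0, 239.0]]Traceback (most recent call last):
  File "<stdin>", line 13, in <module>
ValueError: attempt to get argmax of an empty sequence
```

```bash
python3 - <<'E'
from h import *
for n,f in(('top','a'),('side','b')):
    c=cap(n); i0=cv2.resize(cv2.imread(f'pics/{f}.png'),(560,420),interpolation=cv2.INTER_AREA)
    q=proj(c,[cw(-50,48,65.5)])[0].astype(int); x,y=q
    G=lambda im:cv2.cvtColor(im,cv2.COLOR_BGR2GRAY).astype('float32')
    t=G(i0)[y-14:y+14,x-24:x+24]; w=G(c['frame'])[y-24:y+24,x-34:x+34]
    r=cv2.matchTemplate(w,t,cv2.TM_CCOEFF_NORMED); _,v,_,l=cv2.minMaxLoc(r); print(n,v,'shift px',l[0]-10,l[1]-10)
    for nm,P in(('pencil/tape',(420,100)),):
        pass
    d=cv2.absdiff(cv2.GaussianBlur(i0,(5,5),0),cv2.GaussianBlur(c['frame'],(5,5),0)).max(2)>35
    k,_,s,ce=cv2.connectedComponentsWithStats(d.astype('uint8')); print([(*ce[j].round(),s[j,4]) for j in range(1,k) if s[j,4]>15])
E
```

```text
top 0.9909912347793579 shift px 0 0
[(np.float64(157.0), np.float64(224.0), np.int32(12357)), (np.float64(66.0), np.float64(289.0), np.int32(22276)), (np.float64(165.0), np.float64(181.0), np.int32(40)), (np.float64(148.0), np.float64(204.0), np.int32(196)), (np.float64(161.0), np.float64(219.0), np.int32(95)), (np.float64(152.0), np.float64(222.0), np.int32(26)), (np.float64(218.0), np.float64(255.0), np.int32(144)), (np.float64(130.0), np.float64(366.0), np.int32(537)), (np.float64(116.0), np.float64(410.0), np.int32(338)), (np.float64(161.0), np.float64(412.0), np.int32(605))]
side 0.9519601464271545 shift px 0 1
[(np.float64(236.0), np.float64(29.0), np.int32(2564)), (np.float64(522.0), np.float64(17.0), np.int32(575)), (np.float64(271.0), np.float64(67.0), np.int32(1334)), (np.float64(309.0), np.float64(58.0), np.int32(102)), (np.float64(271.0), np.float64(154.0), np.int32(9264)), (np.float64(354.0), np.float64(163.0), np.int32(32)), (np.float64(347.0), np.float64(203.0), np.int32(96)), (np.float64(277.0), np.float64(312.0), np.int32(320)), (np.float64(283.0), np.float64(364.0), np.int32(3243)), (np.float64(251.0), np.float64(315.0), np.int32(33)), (np.float64(259.0), np.float64(326.0), np.int32(54)), (np.float64(279.0), np.float64(346.0), np.int32(79))]
```

```bash
python3 -c "
from h import *
print(job.finish_job())"
```

```text
the job is handed in; nothing more can be done
None
```

The job is handed in: both chasing tools on the table are in slots 1 and 3, lying across both rails and about centred. The cover is back squarely in its seat, the clamp lever is shut against its stop, and the pencil and tape roll were not touched; I don't have the judge's result.

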